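Take the width of the next mosaic piece with the tweezers

ROBOT

A 7-joint arm with a two-finger parallel gripper is mounted at the origin on the work surface. World frame = base frame: x ahead of the robot, y to its left, z up, the work surface at z = 0. Lengths are in m, angles in rad, forces in N, time in s.
With the tool pointing down it reaches from about 0.425 to 0.925 m from the base axis. Payload 6.8 kg.
Tool frame: the origin (TCP) lies at the very end of the fingers, on their centre line; the grasp point (between the pads) lies 19 mm behind it; z points along the fingers, y is the line along which they close (so a half turn about z gives the same grasp; the last joint's range is limited). The gripper opens to 85 mm and grips with 20 to 120 N. Pads are 22 mm wide; open, the fingers measure 114 mm over their backs; the gripper's body (76 mm by 85 mm) begins 54 mm behind the grasp point. The pads swing forward as they close: fully open they stand 13 mm farther back than shut.
Start: joints at [-1.317, 0.477, 0.022, 1.555, -0.011, 1.109, -0.083], TCP at [0.239, 0.631, 0.231] pointing down, gripper open.
Joint ranges: [-2.96, 2.96], [-0.34, 2.1], [-1.41, 1.46], [0.24, 2.44], [-1.37, 4.51], [0.17, 1.92], [-2.96, 2.96]. Speed limits (rad/s): [2.39, 2.39, 3.14, 3.14, 3.14, 3.14, 3.14].

INTERFACE

Orientations are given as a rotation vector (axis times angle).
In Python, from bench import get_obs, viewer, r gives the robot as it stands. The module is installed in compiled form; this text tells all that it offers.
- The arm moves only by the tool play_rows, never from a script. Its argument "commands" is a list that holds one entry, the list of rows, each a list of 5 numbers: the gripper's target within -1 to 1 (shut at 1, half-way at 0, fully open at -1), then the shift along the tool's x, y, z scaled (see below), then the turn about the tool's z scaled (see below). A call has 1 to 12 rows; each row is the pose to reach, as a shift and turn from the pose commanded when the call began, along the tool's axes at that moment; what a row does not reach only later rows make up. The controller multiplies each number of a shift by 0.2 m and each number of a turn by pi/2 rad. A row lasts 1/12 s, in which the tool goes at most 41.7 mm and 7.16 degrees, less where a joint would pass 70% of its speed; a pose out of reach is approached as far as the arm can. A call with a number of a shift or a turn outside -1 to 1 is refused whole. A call with a gripper value outside its range is refused whole. The fingers move at their own pace and stop on an object; "grip_force" is the grip in N (left out, the last holds). Time passes only in rows, so rows that repeat a pose let the fingers close. It gives the time, the measured TCP pose, the force, the opening and the grip force at its end, in the units of the state.
- get_obs(): the state, without advancing time (a new reading comes with each control period).
- viewer.grab_frame(name): name is "scene" or "top" or "wrist"; returns a dict with "pixels" (384x512x3 uint8, red, green, blue), "fovy" (degrees; the focal length in pixels is half the picture's height over the tangent of half this angle, whatever the lens; pixels are square), "cx", "cy" (the principal point, pixels), "world_to_cam" (4x4, takes a point from world to camera coordinates); the wrist camera has in their place "hand_eye" (4x4, takes a point from camera to tool coordinates, whose origin is the TCP and whose axes are the flange's). Camera axes: x right, y up, looking along -z (the intrinsics and any distortion apply to the point x, -y, -z); pixel columns grow to the right and rows downward; lengths in m; the calibration is good to about 2 mm. A picture is of the moment at which its call begins: read the wrist's pose just before it. There is no depth.
- r.hand_in(): hands the job in; it is judged then, once.
Trained networks look in a picture, given as the dict that the camera call returned (one of the last four; its "shot" number tells which), for a name from the list of things; names that differ only in an ending like _2 or _b are one class to them, and where a whole thing is asked for, a point or a joint stands for the part that bears it (a point fixed in the world has none). Each returns a list of dicts, best first, with "score" (0 to 1); they miss things now and then, are a little off and sometimes report something else, mostly with a low value. They report only what shows in the picture. A call takes as long as a camera call.
- viewer.trace(picture, thing): "pixels" (384x512 bool, what is visible of it) and "rect" ([left, top, right, bottom] in pixels, round what is visible of it).
The state is a dict: "clock": time; "joints": joint angles; "qvel": joint speeds; "tau": joint torques, N m; "tcp_pos": TCP position; "orientation": TCP orientation; "contact_force": force on the tool from outside, world axes, zero at the start; "moment": the same for the moment, N m; "grip_width": finger opening in m; "gripper_force": force on a finger pad.
Only numpy, scipy, OpenCV 4.12 (cv2) and the standard library are available. Lean on these libraries where they do the work, as an engineer would, in place of code of your own. Each camera call takes 0.05 s, during which the arm holds its last target. There are 200 camera calls.

TASK

Pull the long sprung tweezers out of the snug tip guard on the wooden tool stand, then take the width of the next mosaic piece with them: hold the tips low over the red outline drawn on the bare patch of the panel, no more than about a centimetre off the bed, squeezed until they are as far apart as its two long lines (12 mm), one tip over each line. Finish while still holding the tweezers there with that gap steady; do not touch the mosaic panel, and leave the glue jar, the bowl and the nippers where they are.

Things in the scene. Friction and masses are not known exactly. Their poses are not given: they have to be found in the camera images.
- grip (a point): Centre of the blue ribbed grip of steel tweezers (200 mm long, about 54 g), midway between the arms, half-way up. x along the tweezers to the tips, z up as they lie, y the line on which the arms open: squeeze them from both sides along y. Arms 3 mm thick, 10 mm high; blue grip 30 mm either way along x. Tips 85 mm ahead (+x), end of the heel 115 mm behind. Lies 55 mm behind guard_mouth.
- heel (a point): Middle of the heel (30 x 12 x 12 mm), where the arms join, 100 mm behind grip; same axes. Over the outsides of the arms at grip: 17.9 mm when the tips touch, 23.9 mm at a 12 mm tip gap (grip faces then parallel), about 26 mm in the guard, 31.9 mm when free; 1 mm there is 2 mm at the tips. Springy: squeezing there takes about 6 N at 12 mm, 11 N with the tips touching, where the arms stop.
- tips (a point): Point on the axis at the very tips, midway between the two, 85 mm ahead of grip. Tips 6 mm high, 3 mm thick. Same axes as grip.
- tip_l (a point): Inner face of the left (+y) tip at its very end. The tip gap is measured between this and tip_r.
- tip_r (a point): Inner face of the right (-y) tip at its very end.
- blade_l (a joint): Opening angle of the left arm about the heel: 0 when the tips touch, 0.082 when free; the right arm mirrors it. Tip gap in m = 0.34 x this value: 12 mm is at 0.0353.
- guard_mouth (a point): Centre of the mouth of the black tip guard, 50 mm above the table, on the tweezers' axis; x points into the guard as the tips do, z up. Guard 44 mm long, 42 wide, top 62 mm above the table, roofed. A sprung roller holds the tips, 30 mm of them inside: they come out only by a straight level pull along the tweezers, backwards (-x), of about 10 N at first; after 35 mm they are clear and can be lifted.
- stand: Fixed wooden tool stand that carries the guard; origin on the table under grip (as the tweezers lie), x as guard_mouth. Plank 270 mm long along x, 80 wide, 14 thick. The tweezers lie level, axis 50 mm above the table; an open-topped cradle (36 mm wide, top 58 mm above the table) carries the heel from 92 to 108 mm behind the origin. Nothing else stands between cradle and guard.
- outline (a point): Centre of the red outline of the next piece, on the surface of the panel's white bed, 14 mm above the table: a rectangle 25 mm long along x and 12 mm wide along y (two long lines along x, 12 mm apart), z up.
- panel: Fixed framed mosaic panel, 212 mm square, origin on the table under outline, same axes. A bare white patch reaches 46 mm to -x, 50 mm to +x and 47 mm to each side of the outline's centre; round it the stones rise 6 mm above the bed, and the wooden frame, from 94 to 106 mm out, 8 mm above the bed.
- jar_mid (a point): Middle of a white glue jar with a blue cap, 56 mm across and 70 mm tall, loose; to be left alone.
- bowl_mid (a point): Middle of a white bowl with blue stones, 84 mm across and 38 mm tall, loose; to be left alone.
- nippers_mid (a point): Middle of red-handled tile nippers lying flat, 175 mm long, 50 mm wide and 16 mm high, loose; to be left alone.

How it is judged:
By the outcome, as a careful person would: the job done as asked, in the order asked, and still so for the second after the job is handed in, while the arm keeps its last pose, push and grip.
It also fails if it takes over 45 s, if anything falls off the work surface, if the arm or the gripper's body presses on something with over 40 N, if the wrist force passes 120 N, or if a joint passes its speed limit or range.

## Working session

There is one attempt and no reset: what is moved stays moved. The work goes in short steps, Python scripts to look and compute and a tool call to move; the robot and the scene stay as the last step left them, time stands still between calls to the robot, and variables do not carry over. Pictures are saved under pics/ and viewed, at most 10 in all, crops included, and the job is handed in when it is done.

Besides the shell and the picture viewer there is one more tool, called after "Call:" in YAML: its name, and indented under it one key for each argument. play_rows: Moves the arm, as the interface text tells. Shifts and turns lie within -1 to 1; 1 stands for 0.2 m of shift or pi/2 rad of turn. Its arguments: {"type":"object","properties":{"commands":{"type":"array","items":{"type":"array","items":{"type":"array","items":{"type":"number","minimum":-1,"maximum":1}}}},"grip_force":{"type":"number"}},"required":["commands"]}

```bash
mkdir -p pics; cat > h.py <<'E'
import numpy as np, cv2
from scipy.spatial.transform import Rotation as R
from bench import get_obs, viewer, r
def cam(name):
    o=get_obs(); d=viewer.grab_frame(name)
    if 'hand_eye' in d:
        T=np.eye(4); T[:3,:3]=R.from_rotvec(o['orientation']).as_matrix(); T[:3,3]=o['tcp_pos']
        d['w2c']=np.linalg.inv(T@np.array(d['hand_eye']))
    else: d['w2c']=np.array(d['world_to_cam'])
    d['f']=192/np.tan(np.radians(d['fovy'])/2)
    return d
def ray(d,u,v):
    C=np.linalg.inv(d['w2c']); p=np.array([(u-d['cx'])/d['f'],-(v-d['cy'])/d['f'],-1])
    w=C[:3,:3]@p; return C[:3,3],w/np.linalg.norm(w)
def atz(d,u,v,z):
    c,w=ray(d,u,v); return c+w*(z-c[2])/w[2]
def proj(d,P):
    p=d['w2c']@np.append(P,1); return np.array([d['cx']+d['f']*p[0]/-p[2], d['cy']-d['f']*p[1]/-p[2]])
def tri(rs):
    A=np.zeros((3,3));b=np.zeros(3)
    for c,w in rs:
        M=np.eye(3)-np.outer(w,w);A+=M;b+=M@c
    return np.linalg.solve(A,b)
def save(d,n): cv2.imwrite(f'pics/{n}.png',d['pixels'][:,:,::-1])
E
python3 - <<'E'
from h import *
o=get_obs(); print({k:np.round(v,3) for k,v in o.items()})
ims=[]
for n in ['scene','top','wrist']:
    d=cam(n); print(n,[k for k in d if k!='pixels'],d['fovy'],d['cx'],d['cy'])
    print(np.linalg.inv(d['w2c']).round(3).tolist())
    save(d,'a_'+n)
    for t in ['grip','heel','tips','guard_mouth','stand','outline','panel','jar_mid','bowl_mid','nippers_mid']:
        L=viewer.trace(d,t)
        for q in L[:2]:
            m=q['pixels']; ys,xs=np.nonzero(m)
            print(t,round(q['score'],2),np.round(q['rect'],0),len(xs), (xs.mean().round(1),ys.mean().round(1)) if len(xs) else '')
    ims.append(d['pixels'])
E
```

```text
{'clock': np.float64(0.0), 'joints': array([-1.317,  0.478,  0.022,  1.556, -0.011,  1.109, -0.083]), 'qvel': array([ 0.   ,  0.001, -0.002,  0.001, -0.   , -0.001,  0.   ]), 'tau': array([ 0.0000e+00, -5.9645e+01,  1.6080e+00, -2.8119e+01,  1.2000e-02,
        1.0000e-02, -0.0000e+00]), 'tcp_pos': array([0.239, 0.631, 0.23 ]), 'orientation': array([-5.65e-01, -3.09e+00,  3.00e-03]), 'contact_force': array([-0.264, -0.735, -0.196]), 'moment': array([-0.042,  0.031,  0.003]), 'gripper_force': np.float64(0.0), 'grip_width': np.float64(0.085)}
scene ['fovy', 'cx', 'cy', 'world_to_cam', 'shot', 'w2c', 'f'] 52.00649113674734 253.6977538210378 195.61918094735822
[[-0.831, -0.415, 0.37, 0.979], [0.556, -0.611, 0.564, 0.587], [-0.008, 0.674, 0.738, 0.796], [0.0, 0.0, 0.0, 1.0]]
grip 0.79 [188. 135. 240. 152.] 370 (np.float64(215.0), np.float64(142.5))
heel 0.61 [188. 134. 239. 150.] 290 (np.float64(216.6), np.float64(142.5))
tips 0.88 [188. 130. 240. 156.] 398 (np.float64(217.9), np.float64(141.8))
tips 0.19 [200. 132. 239. 147.] 112 (np.float64(216.8), np.float64(139.6))
guard_mouth 0.68 [1
[... 1455 characters left out ...]
))
bowl_mid 0.84 [190. 119. 224. 152.] 942 (np.float64(207.8), np.float64(135.6))
nippers_mid 0.85 [263. 176. 284. 249.] 576 (np.float64(272.8), np.float64(213.2))
nippers_mid 0.72 [355. 158. 373. 226.] 393 (np.float64(365.1), np.float64(191.1))
wrist ['fovy', 'cx', 'cy', 'hand_eye', 'shot', 'w2c', 'f'] 68.55399198794176 257.822751546114 194.16218972230513
[[0.354, -0.896, -0.269, 0.171], [0.935, 0.339, 0.102, 0.658], [-0.001, -0.288, 0.958, 0.373], [0.0, 0.0, 0.0, 1.0]]
tips 0.73 [ 71. 364. 116. 381.] 647 (np.float64(94.9), np.float64(375.0))
outline 0.83 [ 71. 361. 116. 384.] 678 (np.float64(94.2), np.float64(375.0))
panel 0.7 [ 70. 366. 119. 382.] 683 (np.float64(94.5), np.float64(374.9))
```

```bash
python3 - <<'E'
import cv2,numpy as np
t=cv2.imread('pics/a_top.png')[110:270,120:390]; s=cv2.imread('pics/a_scene.png')[115:315,165:385]
t=cv2.resize(t,None,fx=2.9,fy=2.9,interpolation=2)[:,:783]
a=cv2.resize(s,(0,0),fx=1.2,fy=1.2)
cv2.imwrite('pics/c1.png',t)
E
```

```text
(no output)
```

View pics/c1.png

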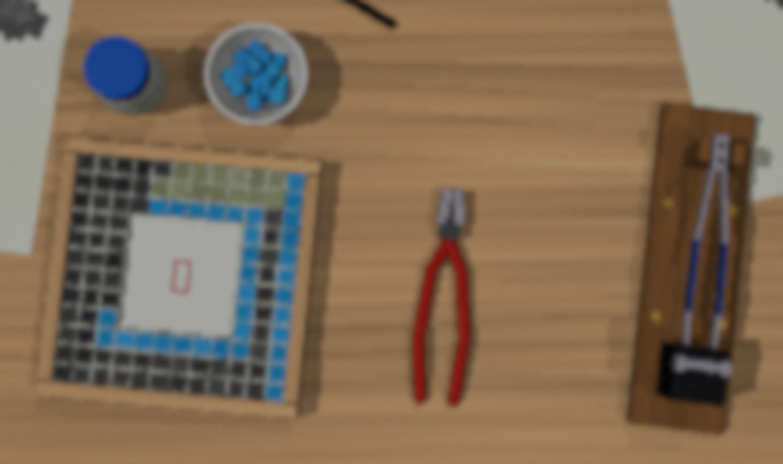

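```bash
python3 - <<'E'
from h import *
D={n:cam(n) for n in ['top','scene']}
d=D['top']
f=lambda u,v:(u/2.9+119.83,v/2.9+109.83)
for n,(u,v),z in [('heelend',(720,140),.05),('grip',(706,275),.05),('mouth',(700,345),.05),('outl',(181,277),.014),('ot',(183,260),.014),('ob',(179,293),.014),('jar',(117,68),.07),('bowl',(257,73),.038),('nip',(450,300),.01),('frBL',(40,390),.022),('frTL',(68,140),.022),('frTR',(322,160),.022),('frBR',(300,412),.022)]:
    print(n,atz(d,*f(u,v),z).round(4))
# two-view check of heights via traces: project top estimate in scene
for n in D:
    hsv=cv2.cvtColor(D[n]['pixels'],cv2.COLOR_RGB2HSV)
    m=viewer.trace(D[n],'grip')[0]['rect']; x0,y0,x1,y1=[int(a) for a in m]
    h=hsv[y0:y1,x0:x1]; b=(h[...,0]>105)&(h[...,0]<130)&(h[...,1]>110)
    ys,xs=np.nonzero(b); D[n]['g']=(xs.mean()+x0,ys.mean()+y0); print(n,len(xs),D[n]['g'])
    m=viewer.trace(D[n],'panel')[0]['rect']; x0,y0,x1,y1=[int(a) for a in m]
    h=hsv[y0+20:y1-20,x0+20:x1-20]; b=((h[...,0]<8)|(h[...,0]>172))&(h[...,1]>60)
    ys,xs=np.nonzero(b); D[n]['o']=(xs.mean()+x0+20,ys.mean()+y0+20); print(n,len(xs),D[n]['o'],xs.std(),ys.std())
for k in 'go': print(k,tri([ray(D[n],*D[n][k]) for n in D]).round(4), atz(D['top'],*D['top'][k],.05 if k=='g' else .014).round(4))
E
```

```text
heelend [ 0.6616 -0.2318  0.05  ]
grip [ 0.5533 -0.2166  0.05  ]
mouth [ 0.498  -0.2099  0.05  ]
outl [0.5589 0.2069 0.014 ]
ot [0.5729 0.2052 0.014 ]
ob [0.5458 0.2086 0.014 ]
jar [0.7214 0.2459 0.07  ]
bowl [0.723  0.1407 0.038 ]
nip [ 0.5365 -0.0145  0.01  ]
frBL [0.4694 0.3188 0.022 ]
frTL [0.6725 0.2976 0.022 ]
frTR [0.6533 0.0896 0.022 ]
frBR [0.4481 0.1095 0.022 ]
top 54 (np.float64(363.44444444444446), np.float64(205.1851851851852))
top 0 (np.float64(nan), np.float64(nan)) nan nan
scene 95 (np.float64(224.25263157894736), np.float64(140.06315789473683))<stdin>:15: RuntimeWarning: Mean of empty slice.
  ret = ret.dtype.type(ret / rcount)
  ret = _var(a, axis=axis, dtype=dtype, out=out, ddof=ddof,
  arrmean = um.true_divide(arrmean, div, out=arrmean,
  ret = ret.dtype.type(ret / rcount)
Traceback (most recent call last):
IndexError: list index out of range
```

```bash
cat >> h.py <<'E'
def fr(p,h): # pose with tool down, heading of tool x (deg)
    c,s=np.cos(np.radians(h)),np.sin(np.radians(h))
    return np.array(p,float), np.array([[c,s,0],[s,-c,0],[0,0,-1]])
def heading(o):
    M=R.from_rotvec(o['orientation']).as_matrix(); return np.degrees(np.arctan2(M[1,0],M[0,0])), M
def plan(wps,start=None):
    if start is None:
        o=get_obs(); h,M=heading(o); p=np.array(o['tcp_pos'])
        print('now',p.round(4),'head',round(h,2),'tilt',M[:,2].round(4),'w',round(o['grip_width'],4),'F',np.round(o['contact_force'],1),'gf',round(o['gripper_force'],1),'t',round(o['clock'],2))
    else: p,h=start
    for q,hh in wps:
        _,M=fr(p,h); s=M.T@(np.array(q)-p)/0.2; t=-(hh-h)/90
        print('row',s.round(4),'turn',round(t,4)); p,h=np.array(q,float),hh
E
python3 - <<'E'
from h import *
plan([((.38,.50,.23),130),((.48,.31,.23),100),((.53,.12,.23),65),((.56,-.06,.20),30),((.5525,-.217,.16),-7.6)])
E
```

```text
now [0.2389 0.6313 0.2313] head 159.27 tilt [-1.e-04  0.e+00 -1.e+00] w 0.0852 F [-0.6  0.5  0.1] gf 0.0 t 1.95
row [-0.8924 -0.3643  0.0066] turn 0.3252
row [-1.0491 -0.2276  0.    ] turn 0.3333
row [-0.979   0.0812  0.    ] turn 0.3889
row [-0.7523  0.5163  0.15  ] turn 0.3889
row [-0.425   0.6611  0.2   ] turn 0.4178
```

Call:
play_rows:
  commands:
    - [[-0.2,-0.89,-0.36,0,0.325],[-0.2,-0.89,-0.36,0,0.325],[-0.2,-0.89,-0.36,0,0.325],[-0.2,-0.89,-0.36,0,0.325],[-0.2,-0.89,-0.36,0,0.325],[-0.2,-0.89,-0.36,0,0.325]]
  grip_force: 30

```text
clock: 2.45
tcp_pos: [0.3867, 0.4948, 0.2318]
orientation: [1.341, 2.836, -0.001]
contact_force: [0.8, -1.3, 0.6]
grip_width: 0.0513
gripper_force: 0.0
```

Call:
play_rows:
  commands:
    - [[-0.2,-1,-0.23,0,0.333],[-0.2,-1,-0.23,0,0.333],[-0.2,-1,-0.23,0,0.333],[-0.2,-1,-0.23,0,0.333],[-0.2,-1,-0.23,0,0.333],[-0.2,-1,-0.23,0,0.333]]

```text
clock: 2.95
tcp_pos: [0.4777, 0.3093, 0.2319]
orientation: [2.031, 2.392, -0.001]
contact_force: [-0.2, -1.2, -0.1]
grip_width: 0.0515
gripper_force: 0.0
```

Call:
play_rows:
  commands:
    - [[-0.2,-0.98,0.08,0,0.389],[-0.2,-0.98,0.08,0,0.389],[-0.2,-0.98,0.08,0,0.389],[-0.2,-0.98,0.08,0,0.389],[-0.2,-0.98,0.08,0,0.389],[-0.2,-0.98,0.08,0,0.389]]

```text
clock: 3.45
tcp_pos: [0.5247, 0.1207, 0.232]
orientation: [2.659, 1.668, 0.0]
contact_force: [-0.2, -0.7, 0.9]
grip_width: 0.0511
gripper_force: 0.0
```

Call:
play_rows:
  commands:
    - [[-0.2,-0.75,0.52,0.15,0.389],[-0.2,-0.75,0.52,0.15,0.389],[-0.2,-0.75,0.52,0.15,0.389],[-0.2,-0.75,0.52,0.15,0.389],[-0.2,-0.75,0.52,0.15,0.389],[-0.2,-0.75,0.52,0.15,0.389]]

```text
clock: 3.95
tcp_pos: [0.5541, -0.0569, 0.201]
orientation: [3.036, 0.796, -0.001]
contact_force: [-0.1, 1.0, 0.2]
grip_width: 0.0511
gripper_force: 0.0
```

Call:
play_rows:
  commands:
    - [[-0.2,-0.425,0.66,0.2,0.418],[-0.2,-0.425,0.66,0.2,0.418],[-0.2,-0.425,0.66,0.2,0.418],[-0.2,-0.425,0.66,0.2,0.418],[-0.2,-0.425,0.66,0.2,0.418],[-0.2,-0.425,0.66,0.2,0.418],[-0.2,-0.425,0.66,0.2,0.418]]

```text
clock: 4.53
tcp_pos: [0.5472, -0.2077, 0.1608]
orientation: [-3.134, 0.206, 0.001]
contact_force: [-1.0, -0.1, 0.9]
grip_width: 0.0512
gripper_force: 0.0
```

```bash
python3 - <<'E'
from h import *
plan([((.5525,-.217,.15),-7.6)])
d=cam('wrist'); save(d,'w1')
import pickle; d.pop('shot',0); pickle.dump(d,open('w1.pkl','wb'))
for n,P in [('grip',(.5525,-.217,.05)),('mouth',(.498,-.21,.05)),('heel',(.652,-.23,.05))]: print(n,proj(d,P).round(1))
cv2.imwrite('pics/w1b.png',cv2.resize(d['pixels'][:,:,::-1],None,fx=1.5,fy=1.5))
E
```

```text
now [ 0.5472 -0.2077  0.1608] head -7.51 tilt [-8.e-04  5.e-04 -1.e+00] w 0.0512 F [-1.  -0.1  0.9] gf 0.0 t 4.53
row [0.0326 0.0427 0.054 ] turn 0.001
grip [267.6 185.7]
mouth [267.2 239.5]
heel [268.7  68.3]
```

View pics/w1b.png

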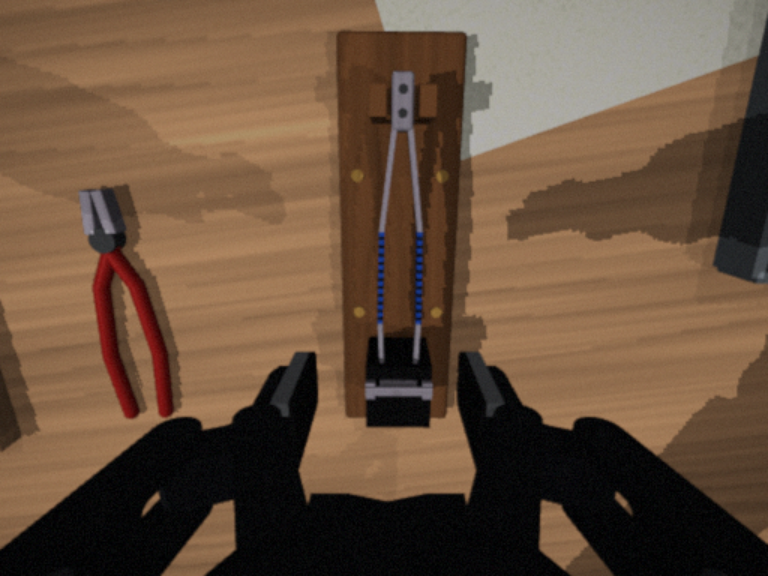

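```bash
cat >> h.py <<'E'
def blue(d,box):
    x0,y0,x1,y1=box
    h=cv2.cvtColor(d['pixels'],cv2.COLOR_RGB2HSV)[y0:y1,x0:x1]; b=(h[...,0]>105)&(h[...,0]<130)&(h[...,1]>110)
    n,l,st,ce=cv2.connectedComponentsWithStats(cv2.morphologyEx(b.astype(np.uint8),cv2.MORPH_CLOSE,np.ones((5,3),np.uint8)))
    out=[(st[i,4],ce[i]+[x0,y0],st[i,:4]+np.array([x0,y0,0,0])) for i in range(1,n) if st[i,4]>40]
    return sorted(out,key=lambda q:-q[0])[:2]
E
python3 - <<'E'
from h import *; import pickle
d=pickle.load(open('w1.pkl','rb'))
B=blue(d,(240,140,300,225)); print(B)
c=(B[0][1]+B[1][1])/2; g=atz(d,*c,.055); hl=atz(d,268,68,.056); print(g,hl)
v=hl-g; h=np.degrees(np.arctan2(v[1],v[0])); print(h)
plan([((g[0],g[1],.09),h)])
E
```

```text
[(np.int32(279), array([278.81362007, 183.36917563]), array([277, 155,   5,  61])), (np.int32(232), array([253.43534483, 183.94396552]), array([252, 155,   4,  61]))]
[ 0.55596329 -0.21591274  0.055     ] [ 0.65158984 -0.22914313  0.056     ]
-7.877133741985279
now [ 0.5474 -0.2071  0.161 ] head -7.34 tilt [-4.e-04  7.e-04 -1.e+00] w 0.0512 F [ 0.4  0.2 -0. ] gf 0.0 t 4.58
row [0.0483 0.038  0.3548] turn 0.006
```

Call:
play_rows:
  commands:
    - [[-0.2,0.042,0.038,0.35,0.006],[-0.2,0.042,0.038,0.35,0.006],[-0.2,0.042,0.038,0.35,0.006],[-0.2,0.042,0.038,0.35,0.006],[-0.2,0.042,0.038,0.35,0.006]]

```text
clock: 5.0
tcp_pos: [0.5549, -0.217, 0.0927]
orientation: [-3.134, 0.22, -0.002]
contact_force: [-0.1, 0.6, -0.5]
grip_width: 0.0514
gripper_force: 0.0
```

```bash
python3 - <<'E'
from h import *; import pickle
d=cam('wrist'); save(d,'w2')
d0=pickle.load(open('w1.pkl','rb')); d.pop('shot',0); pickle.dump(d,open('w2.pkl','wb'))
B0=blue(d0,(240,140,300,225)); B=blue(d,(150,100,400,384)); print(B)
# match by left/right; use top & bottom ends of blue bars
for s in (0,1):
    a=sorted(B0,key=lambda q:q[1][0])[s]; b=sorted(B,key=lambda q:q[1][0])[s]
    for e in (0,1):
        f=lambda q:(q[1][0],q[2][1]+e*q[2][3]-.5)
        print(s,e,tri([ray(d0,*f(a)),ray(d,*f(b))]).round(4), atz(d,*f(b),.055).round(4))
plan([])
cv2.imwrite('pics/w2b.png',cv2.resize(d['pixels'][:,:,::-1],None,fx=1.3,fy=1.3))
E
```

```text
[(np.int32(2977), array([193.93113873, 338.35707088]), array([150, 270, 101, 114])), (np.int32(2512), array([359.30573248, 326.49960191]), array([319, 275,  81, 109]))]
0 0 [ 0.6051 -0.2129  0.1934] [ 0.5253 -0.1655  0.055 ]
0 1 [ 0.5805 -0.2087  0.1937] [ 0.4191 -0.1434  0.055 ]
1 0 [ 0.6099 -0.228   0.2117] [ 0.5045 -0.2841  0.055 ]
1 1 [ 0.5852 -0.2281  0.2031] [ 0.3998 -0.2803  0.055 ]
now [ 0.5552 -0.2172  0.0932] head -8.04 tilt [ 2.6e-03 -4.0e-04 -1.0e+00] w 0.0516 F [0.1 0.7 0.2] gf 0.0 t 5.05
```

View pics/w2b.png

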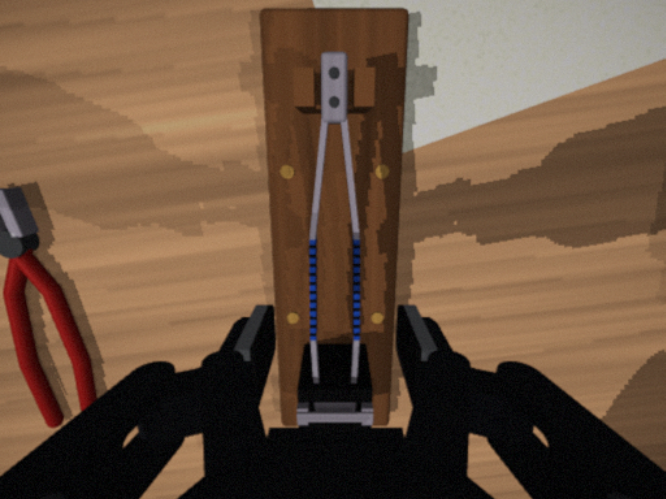

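```bash
python3 - <<'E'
from h import *; import pickle
d0=pickle.load(open('w1.pkl','rb'));d=pickle.load(open('w2.pkl','rb'))
B0=blue(d0,(240,140,300,225)); B=blue(d,(225,170,290,272)); print(B)
E=[]
for s in (0,1):
    a=sorted(B0,key=lambda q:q[1][0])[s]; b=sorted(B,key=lambda q:q[1][0])[s]
    for e in (0,1):
        f=lambda q:(q[1][0],q[2][1]+e*q[2][3]-.5)
        E.append(atz(d,*f(b),.055)); print(s,e,tri([ray(d0,*f(a)),ray(d,*f(b))]).round(4), E[-1].round(4))
g=np.mean(E,0); hl=atz(d,334/1.3,88/1.3,.056); print(g,hl,tri([ray(d0,268,68),ray(d,334/1.3,88/1.3)]))
v=hl-g; h=np.degrees(np.arctan2(v[1],v[0])); print(h)
plan([((g[0],g[1],.045),h)])
E
```

```text
[(np.int32(390), array([240.27948718, 222.42820513]), array([238, 184,   6,  78])), (np.int32(389), array([273.97172237, 222.61953728]), array([271, 184,   6,  78]))]
0 0 [ 0.5825 -0.208   0.0478] [ 0.5842 -0.2089  0.055 ]
0 1 [ 0.5269 -0.2     0.0549] [ 0.5271 -0.1998  0.055 ]
1 0 [ 0.5801 -0.2307  0.0506] [ 0.5811 -0.2309  0.055 ]
1 1 [ 0.5238 -0.2239  0.0552] [ 0.5237 -0.2237  0.055 ]
[ 0.5540475  -0.21581258  0.055     ] [ 0.6520821  -0.22954286  0.056     ] [ 0.6528403  -0.22960331  0.04795417]
-7.972726327472575
now [ 0.5552 -0.2172  0.0932] head -8.04 tilt [ 2.6e-03 -4.0e-04 -1.0e+00] w 0.0516 F [0.1 0.7 0.2] gf 0.0 t 5.05
row [-0.0067 -0.0062  0.241 ] turn -0.0008
```

Call:
play_rows:
  commands:
    - [[-0.2,-0.007,-0.003,0.12,0],[-0.2,-0.007,-0.003,0.2,0],[-0.2,-0.007,-0.003,0.23,0],[-0.2,-0.007,-0.003,0.23,0],[-0.2,-0.007,-0.003,0.23,0],[-0.2,-0.007,-0.003,0.23,0]]

```text
clock: 5.55
tcp_pos: [0.5537, -0.217, 0.0468]
orientation: [3.133, -0.222, 0.004]
contact_force: [0.6, -0.6, -0.4]
grip_width: 0.0513
gripper_force: 0.0
```

```bash
python3 - <<'E'
from h import *
plan([((.554,-.2163,.045),-8.0)])
d=cam('scene'); print(viewer is not None, proj(d,(.554,-.216,.05)))
u,v=proj(d,(.554,-.216,.05)).astype(int)
cv2.imwrite('pics/s3.png',cv2.resize(d['pixels'][v-60:v+60,u-75:u+75,::-1],None,fx=5,fy=5,interpolation=2))
E
```

```text
now [ 0.5537 -0.217   0.0468] head -8.12 tilt [ 2.2e-03 -6.0e-04 -1.0e+00] w 0.0513 F [ 0.6 -0.6 -0.4] gf 0.0 t 5.55
row [ 0.0011 -0.0035  0.009 ] turn -0.0014
True [224.13290257 140.29699778]
```

View pics/s3.png

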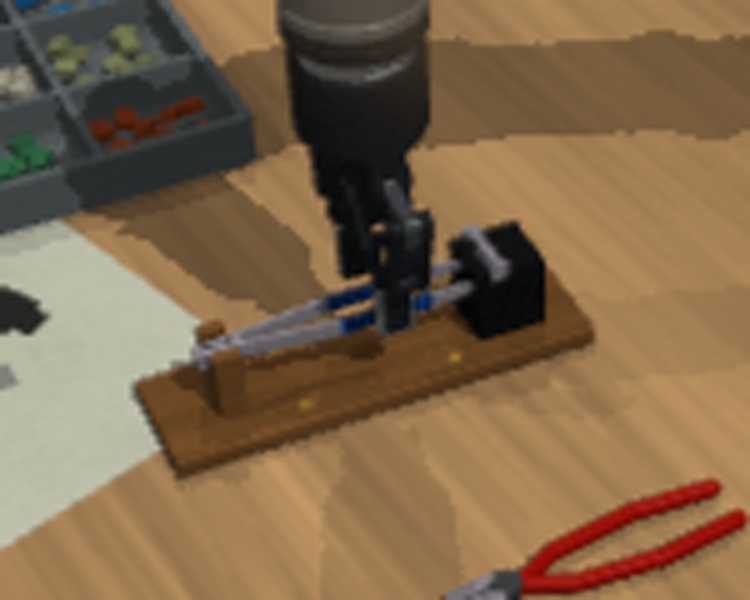

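Call:
play_rows:
  commands:
    - [[0.2,0,0,0.006,0],[0.4,0,0,0.006,0],[0.5,0,0,0.006,0],[0.6,0,0,0.006,0],[0.7,0,0,0.006,0],[0.7,0,0,0.006,0],[0.7,0,0,0.006,0],[0.7,0,0,0.006,0]]
  grip_force: 30

```text
clock: 6.27
tcp_pos: [0.5528, -0.2167, 0.045]
orientation: [-3.133, 0.223, -0.001]
contact_force: [-3.0, 0.1, 7.8]
grip_width: 0.0168
gripper_force: 29.1
```

Call:
play_rows:
  commands:
    - [[0.7,0,0,-0.003,0],[0.7,0,0,-0.003,0],[0.7,0,0,-0.003,0]]

```text
clock: 6.52
tcp_pos: [0.5529, -0.2166, 0.045]
orientation: [-3.134, 0.223, -0.001]
contact_force: [-0.9, 0.2, 5.6]
grip_width: 0.0167
gripper_force: 29.7
```

Call:
play_rows:
  commands:
    - [[0.7,0,0,-0.006,0],[0.7,0,0,-0.006,0],[0.7,0,0,-0.006,0]]

```text
clock: 6.77
tcp_pos: [0.5526, -0.2164, 0.0456]
orientation: [3.134, -0.223, -0.001]
contact_force: [1.0, -0.7, -1.1]
grip_width: 0.0168
gripper_force: 29.3
```

Call:
play_rows:
  commands:
    - [[0.7,0.02,0,0,0],[0.7,0.04,0,0,0],[0.7,0.06,0,0,0],[0.7,0.08,0,0,0],[0.7,0.1,0,0,0],[0.7,0.1,0,0,0]]

```text
clock: 7.27
tcp_pos: [0.5742, -0.2194, 0.0461]
orientation: [3.133, -0.221, 0.003]
contact_force: [-0.7, -0.4, -0.2]
grip_width: 0.0167
gripper_force: 29.3
```

Call:
play_rows:
  commands:
    - [[0.7,0.03,0,0,0],[0.7,0.06,0,0,0],[0.7,0.09,0,0,0],[0.7,0.12,0,0,0],[0.7,0.15,0,0,0],[0.7,0.15,0,0,0],[0.7,0.15,0,0,0]]

```text
clock: 7.85
tcp_pos: [0.603, -0.2233, 0.0458]
orientation: [-3.134, 0.222, -0.001]
contact_force: [0.6, 1.1, -1.0]
grip_width: 0.017
gripper_force: 29.4
```

```bash
python3 - <<'E'
from h import *; import pickle
plan([])
d=cam('wrist'); d.pop('shot'); pickle.dump(d,open('w4.pkl','wb'))
cv2.imwrite('pics/w4.png',cv2.resize(d['pixels'][:,:,::-1],None,fx=1.3,fy=1.3))
E
```

```text
now [ 0.603  -0.2233  0.0458] head -8.09 tilt [ 6.e-04  1.e-04 -1.e+00] w 0.017 F [ 0.6  1.1 -1. ] gf 29.4 t 7.85
```

View pics/w4.png

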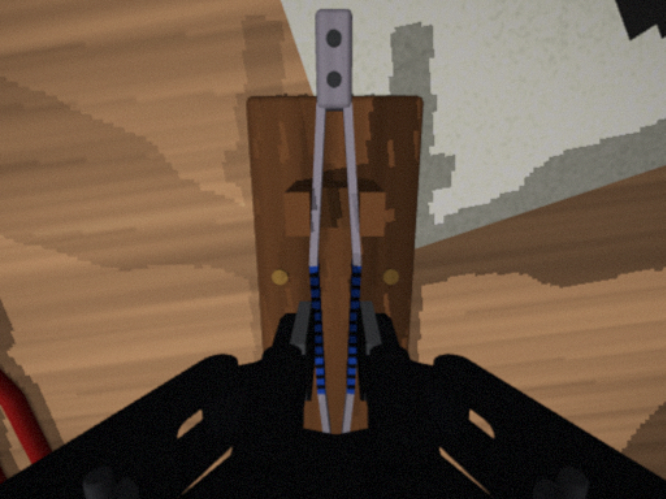

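Call:
play_rows:
  commands:
    - [[0.7,0,0,-0.1,0],[0.7,0,0,-0.25,0],[0.7,0,0,-0.4,0],[0.7,0,0,-0.55,0],[0.7,0,0,-0.55,0],[0.7,0,0,-0.55,0],[0.7,0,0,-0.55,0]]

```text
clock: 8.48
tcp_pos: [0.6016, -0.2233, 0.1553]
orientation: [-3.133, 0.223, 0.001]
contact_force: [-0.6, 0.5, -0.7]
grip_width: 0.0165
gripper_force: 29.5
```

```bash
python3 - <<'E'
from h import *; import pickle
d=pickle.load(open('w4.pkl','rb'))
p=np.array([.603,-.2233,.0458]); _,M=fr(p,-8.09)
for n,(u,v),z in [('heelmid',(334,58),.056),('heelfar',(333.5,11),.056),('heelnear',(334.5,107),.056)]:
    print(n,(M.T@(atz(d,u/1.3,v/1.3,z)-p)).round(4))
plan([])
d=cam('scene'); d2=cam('top')
o=get_obs(); q=np.array(o['tcp_pos']); h,M=heading(o); ax=M[:,0]
pt=q+[0,0,.005]
u,v=proj(d,pt).astype(int); print(u,v,'heel,tip px',proj(d,pt+.1*ax),proj(d,pt-.085*ax))
a=cv2.resize(d['pixels'][v-40:v+60,u-65:u+55,::-1],None,fx=6,fy=6,interpolation=2)
for X in (pt+.1*ax,pt-.085*ax): cv2.circle(a,tuple(((proj(d,X)-[u-65,v-40])*6+3).astype(int)),4,(0,255,255),1)
cv2.imwrite('pics/s5.png',a)
E
```

```text
heelmid [ 0.1008 -0.001  -0.0102]
heelfar [ 0.1141 -0.0011 -0.0102]
heelnear [ 0.086  -0.0008 -0.0102]
now [ 0.6016 -0.2233  0.1553] head -8.14 tilt [-7.e-04  7.e-04 -1.e+00] w 0.0165 F [-0.6  0.5 -0.7] gf 29.5 t 8.48
205 113 heel,tip px [169.73401069 123.91827148] [233.9846022  105.62326245]
```

View pics/s5.png

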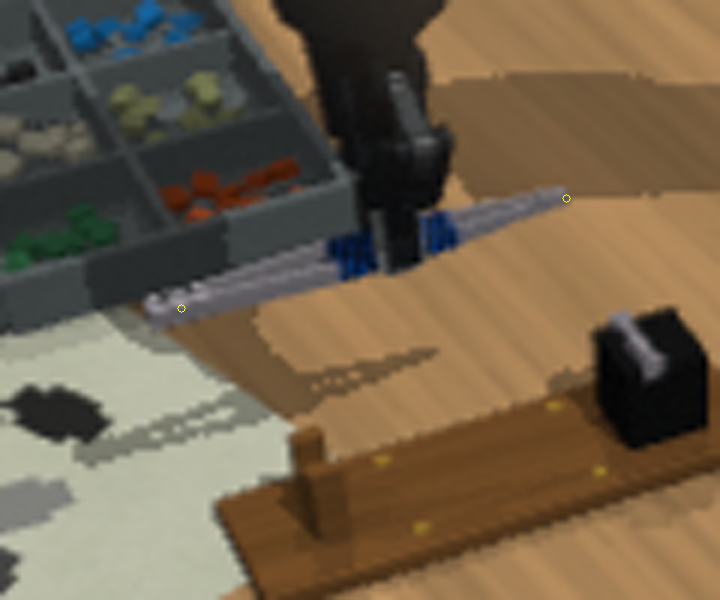

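```bash
python3 - <<'E'
from h import *
plan([((.6,-.09,.2),60),((.6,.03,.2),118),((.594,.158,.2),174)])
E
```

```text
now [ 0.6012 -0.2231  0.1544] head -8.14 tilt [-2.3e-03  9.0e-04 -1.0e+00] w 0.0165 F [ 0.2  0.6 -0.6] gf 29.5 t 8.58
row [-0.1003 -0.6577 -0.2278] turn -0.7571
row [ 0.5196 -0.3     0.    ] turn -0.6444
row [0.5792 0.274  0.    ] turn -0.6222
```

Call:
play_rows:
  commands:
    - [[0.7,-0.02,-0.1,-0.2,-0.05],[0.7,-0.1,-0.66,-0.23,-0.757],[0.7,-0.1,-0.66,-0.23,-0.757],[0.7,-0.1,-0.66,-0.23,-0.757],[0.7,-0.1,-0.66,-0.23,-0.757],[0.7,-0.1,-0.66,-0.23,-0.757],[0.7,-0.1,-0.66,-0.23,-0.757],[0.7,-0.1,-0.66,-0.23,-0.757],[0.7,-0.1,-0.66,-0.23,-0.757],[0.7,-0.1,-0.66,-0.23,-0.757],[0.7,-0.1,-0.66,-0.23,-0.757]]

```text
clock: 9.5
tcp_pos: [0.6003, -0.0901, 0.2007]
orientation: [-2.717, -1.575, 0.003]
contact_force: [-1.1, -0.1, -0.6]
grip_width: 0.0164
gripper_force: 29.6
```

Call:
play_rows:
  commands:
    - [[0.7,0.52,-0.3,0,-0.644],[0.7,0.52,-0.3,0,-0.644],[0.7,0.52,-0.3,0,-0.644],[0.7,0.52,-0.3,0,-0.644],[0.7,0.52,-0.3,0,-0.644],[0.7,0.52,-0.3,0,-0.644],[0.7,0.52,-0.3,0,-0.644],[0.7,0.52,-0.3,0,-0.644],[0.7,0.52,-0.3,0,-0.644]]

```text
clock: 10.25
tcp_pos: [0.6006, 0.0298, 0.2009]
orientation: [-1.617, -2.692, 0.002]
contact_force: [0.2, -0.4, -0.9]
grip_width: 0.0168
gripper_force: 29.6
```

Call:
play_rows:
  commands:
    - [[0.7,0.58,0.27,0,-0.622],[0.7,0.58,0.27,0,-0.622],[0.7,0.58,0.27,0,-0.622],[0.7,0.58,0.27,0,-0.622],[0.7,0.58,0.27,0,-0.622],[0.7,0.58,0.27,0,-0.622],[0.7,0.58,0.27,0,-0.622],[0.7,0.58,0.27,0,-0.622],[0.7,0.58,0.27,0,-0.622],[0.7,0.58,0.27,0,-0.622]]

```text
clock: 11.08
tcp_pos: [0.5942, 0.1575, 0.2012]
orientation: [-0.177, -3.135, 0.0]
contact_force: [-0.1, -0.9, -0.9]
grip_width: 0.0169
gripper_force: 29.6
```

```bash
python3 - <<'E'
from h import *; import pickle
plan([])
d=cam('wrist'); d.pop('shot'); pickle.dump(d,open('w6.pkl','wb'))
print(proj(d,(.559,.207,.014)))
cv2.imwrite('pics/w6.png',cv2.resize(d['pixels'][:,:,::-1],None,fx=1.5,fy=1.5))
E
```

```text
now [0.5942 0.1575 0.2012] head 173.52 tilt [-1.2e-03 -2.0e-04 -1.0e+00] w 0.0169 F [-0.1 -0.9 -0.9] gf 29.6 t 11.08
[296.73855455 138.42959334]
```

View pics/w6.png

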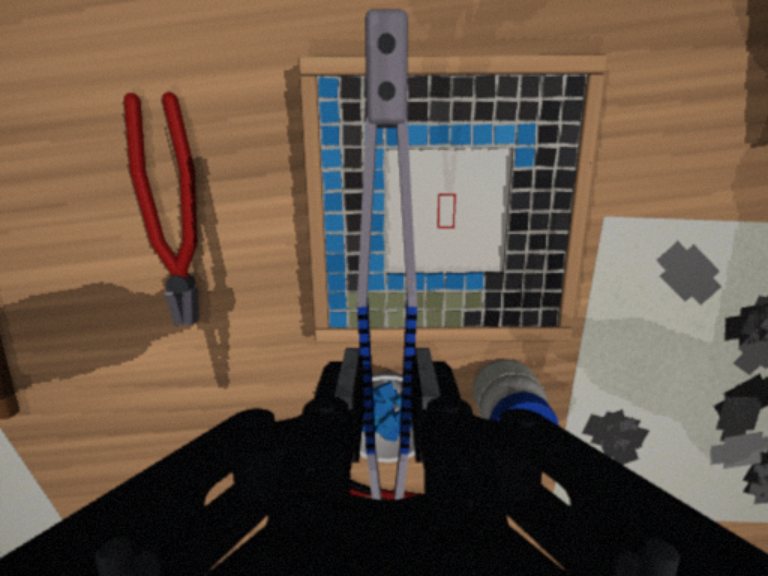

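```bash
cat >> h.py <<'E'
def red(d,c,r=30):
    x0,y0=int(c[0]-r),int(c[1]-r)
    h=cv2.cvtColor(cv2.resize(d['pixels'][y0:y0+2*r,x0:x0+2*r],None,fx=4,fy=4,interpolation=2),cv2.COLOR_RGB2HSV)
    b=((h[...,0]<10)|(h[...,0]>168))&(h[...,1]>60)
    n,l,st,ce=cv2.connectedComponentsWithStats(b.astype(np.uint8)); i=1+np.argmax(st[1:,4])
    ys,xs=np.nonzero(l==i); rc=cv2.minAreaRect(np.c_[xs,ys].astype(np.float32))
    k=lambda p:(np.array(p)+.5)/4-.5+[x0,y0]
    return k(rc[0]),[k(p) for p in cv2.boxPoints(rc)],len(xs)
def outline(d,z=.014):
    g=proj(d,(.559,.207,.014)); c,bx,n=red(d,g); P=[atz(d,*p,z)[:2] for p in bx]
    e=[(np.linalg.norm(P[i]-P[i-1]),P[i]-P[i-1]) for i in range(4)]; L=max(e,key=lambda q:q[0])
    vs=[v for l,v in e if l>.018]; a=[np.degrees(np.arctan(v[1]/v[0])) for v in vs]
    return atz(d,*c,z),c,np.mean(a),[round(l,4) for l,_ in e],n
E
python3 - <<'E'
from h import *; import pickle
d=pickle.load(open('w6.pkl','rb')); o=outline(d); print(o)
p=np.array([.5942,.1575,.2012]); _,M=fr(p,173.52)
print('tool',M.T@(o[0]-p), 'heel tool y', (M.T@(atz(d,386/1.5,67/1.5,.212)-p)).round(4))
plan([((.5942-.005,.1575+.095,.2),174)])
E
```

```text
(array([0.56106623, 0.20735712, 0.014     ]), array([297.178442  , 140.20011902]), np.float64(-6.1620889165717045), [np.float64(0.0147), np.float64(0.0273), np.float64(0.0143), np.float64(0.0273)], 1884)
tool [0.03854879 0.04579924 0.1872    ] heel tool y [ 0.0983  0.0003 -0.0108]
now [0.5942 0.1575 0.2014] head 173.57 tilt [-9.e-04 -2.e-04 -1.e+00] w 0.0168 F [ 0.8 -0.4 -0. ] gf 29.6 t 11.13
row [0.0782 0.469  0.0068] turn -0.0048
```

Call:
play_rows:
  commands:
    - [[0.7,0.08,0.47,0,-0.003],[0.7,0.08,0.47,0,-0.003],[0.7,0.08,0.47,0,-0.003],[0.7,0.08,0.47,0,-0.003],[0.7,0.08,0.47,0,-0.003],[0.7,0.08,0.47,0,-0.003]]

```text
clock: 11.63
tcp_pos: [0.5886, 0.2517, 0.2016]
orientation: [-0.164, -3.137, 0.002]
contact_force: [0.4, 0.9, -0.5]
grip_width: 0.0166
gripper_force: 29.6
```

```bash
python3 - <<'E'
from h import *; import pickle
d0=pickle.load(open('w6.pkl','rb')); d=cam('wrist'); d.pop('shot'); pickle.dump(d,open('w7.pkl','wb'))
a=outline(d0);b=outline(d); print(a[0],a[2]);print(b)
print('tri',tri([ray(d0,*a[1]),ray(d,*b[1])]))
o=get_obs(); h,M=heading(o); print('tool',M.T@(b[0]-o['tcp_pos']))
O=(a[0]+b[0])/2; ang=(a[2]+b[2])/2+180; x=np.array([np.cos(np.radians(ang)),np.sin(np.radians(ang)),0])
T=O+.0845*x; T[2]=.08; print(T,ang); plan([(T,ang)])
E
```

```text
[0.56106623 0.20735712 0.014     ] -6.1620889165717045
(array([0.56111515, 0.20721223, 0.014     ]), array([217.375, 153.625]), np.float64(-8.324264253880365), [np.float64(0.027), np.float64(0.0145), np.float64(0.027), np.float64(0.0148)], 1909)
tri [0.56102577 0.20729405 0.01451647]
tool [ 0.02301844 -0.04637969  0.18781109]
[0.477265  0.2179385 0.08     ] 172.75682341477398
now [0.5889 0.2511 0.2018] head 173.99 tilt [ 0.     -0.0012 -1.    ] w 0.0167 F [ 0.  -0.3 -0.9] gf 29.6 t 11.68
row [ 0.5375 -0.2235  0.6088] turn 0.0137
```

Call:
play_rows:
  commands:
    - [[0.7,0.537,-0.227,0,0.008],[0.7,0.537,-0.227,0,0.008],[0.7,0.537,-0.227,0.1,0.008],[0.7,0.537,-0.227,0.3,0.008],[0.7,0.537,-0.227,0.5,0.008],[0.7,0.537,-0.227,0.6,0.008],[0.7,0.537,-0.227,0.7,0.008],[0.7,0.537,-0.227,0.7,0.008],[0.7,0.537,-0.227,0.7,0.008]]

```text
clock: 12.43
tcp_pos: [0.4769, 0.2171, 0.0616]
orientation: [-0.183, -3.135, 0.002]
contact_force: [1.0, 0.7, -0.4]
grip_width: 0.0167
gripper_force: 29.6
```

```bash
python3 - <<'E'
from h import *; import pickle
plan([((.4772,.2172,.06),173.3)])
d=cam('scene'); t=cam('top'); w=cam('wrist')
for n,x in (('scene',d),('top',t),('wrist',w)): x.pop('shot'); pickle.dump(x,open(n+'8.pkl','wb'))
o=get_obs(); h,M=heading(o); pt=np.array(o['tcp_pos'])+[0,0,.005]
tip=pt-.0845*M[:,0]; print('tip pred',tip)
u,v=proj(d,(.56,.207,.03)).astype(int); a=cv2.resize(d['pixels'][v-45:v+55,u-60:u+75,::-1],None,fx=5,fy=5,interpolation=2)
u,v=proj(t,(.53,.207,.03)).astype(int); b=cv2.resize(t['pixels'][v-65:v+60,u-30:u+35,::-1],None,fx=4,fy=4,interpolation=2)
print(a.shape,b.shape)
c=np.zeros((500,675+260,3),np.uint8); c[:a.shape[0],:675]=a; c[:b.shape[0],675:]=b
cv2.imwrite('pics/s8.png',cv2.resize(c,None,fx=.85,fy=.85,interpolation=cv2.INTER_AREA))
E
```

```text
now [0.4769 0.2171 0.0616] head 173.33 tilt [-0.0014 -0.0014 -1.    ] w 0.0167 F [ 1.   0.7 -0.4] gf 29.6 t 12.43
row [-0.0013  0.0007  0.0081] turn 0.0004
tip pred [0.56225442 0.20894779 0.06862732]
(500, 675, 3) (500, 260, 3)
```

View pics/s8.png

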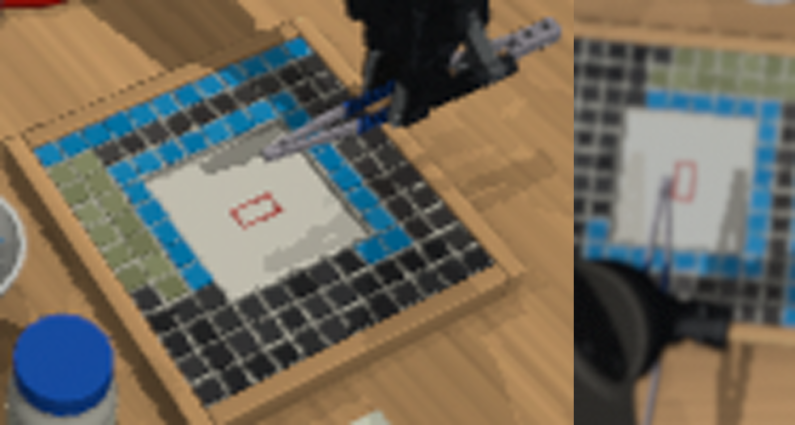

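```bash
python3 - <<'E'
from h import *; import pickle
d=pickle.load(open('scene8.pkl','rb')); t=pickle.load(open('top8.pkl','rb'))
u,v=proj(d,(.56,.207,.03)).astype(int); ps=np.array([266,154])/.85/5+[u-60-.4,v-45-.4]
u,v=proj(t,(.53,.207,.03)).astype(int); pt=(np.array([667,181])/.85-[675,0])/4+[u-30-.4,v-65-.4]
po_s=np.array([257,211])/.85/5+proj(d,(.56,.207,.03)).astype(int)-[60.4,45.4]
po_t=(np.array([684,181])/.85-[675,0])/4+[u-30-.4,v-65-.4]
print('tip',tri([ray(d,*ps),ray(t,*pt)]), 'outline', tri([ray(d,*po_s),ray(t,*po_t)]))
for z in (.062,.066,.070): print(z,atz(d,*ps,z)[:2],atz(t,*pt,z)[:2])
print(atz(d,*po_s,.014)[:2],atz(t,*po_t,.014)[:2])
E
```

```text
tip [0.5601405  0.20744876 0.06837944] outline [0.56035927 0.20708155 0.01484513]
0.062 [0.55758084 0.20336008] [0.55927363 0.20960097]
0.066 [0.55987396 0.20544812] [0.55918342 0.20879324]
0.07 [0.56216707 0.20753616] [0.55909321 0.20798551]
[0.560128   0.20651398] [0.56017271 0.20741625]
```

Call:
play_rows:
  commands:
    - [[0.6,0,0,0,0],[0.6,0,0,0,0],[0.6,0,0,0,0],[0.6,0,0,0,0]]

```text
clock: 12.92
tcp_pos: [0.4772, 0.2188, 0.0624]
orientation: [0.178, 3.136, 0.001]
contact_force: [0.7, -0.0, -0.1]
grip_width: 0.017
gripper_force: 21.2
```

Call:
play_rows:
  commands:
    - [[0.58,0,0,0,0],[0.58,0,0,0,0],[0.58,0,0,0,0],[0.58,0,0,0,0]]

```text
clock: 13.25
tcp_pos: [0.477, 0.2186, 0.0619]
orientation: [-0.178, -3.136, 0.0]
contact_force: [-1.0, 1.2, -0.3]
grip_width: 0.0178
gripper_force: 11.6
```

Call:
play_rows:
  commands:
    - [[0.55,0,0,0,0],[0.55,0,0,0,0],[0.55,0,0,0,0],[0.55,0,0,0,0]]

```text
clock: 13.58
tcp_pos: [0.477, 0.2186, 0.0619]
orientation: [-0.178, -3.136, 0.0]
contact_force: [0.1, 0.2, -0.5]
grip_width: 0.0193
gripper_force: 10.5
```

Call:
play_rows:
  commands:
    - [[0.5,0,0,0,0],[0.5,0,0,0,0],[0.5,0,0,0,0],[0.5,0,0,0,0]]

```text
clock: 13.92
tcp_pos: [0.477, 0.2186, 0.0619]
orientation: [0.178, 3.136, 0.0]
contact_force: [0.3, -0.3, 0.4]
grip_width: 0.0212
gripper_force: 8.6
```

Call:
play_rows:
  commands:
    - [[0.44,0,0,0,0],[0.44,0,0,0,0],[0.44,0,0,0,0],[0.44,0,0,0,0],[0.44,0,0,0,0]]

```text
clock: 14.33
tcp_pos: [0.477, 0.2186, 0.0619]
orientation: [-0.178, -3.137, -0.0]
contact_force: [0.1, 0.6, 0.3]
grip_width: 0.0239
gripper_force: 5.7
```

```bash
python3 - <<'E'
from h import *; import pickle
plan([((.4772,.2172,.04),173.3)])
d=cam('scene'); t=cam('top'); w=cam('wrist')
for n,x in (('scene',d),('top',t),('wrist',w)): x.pop('shot'); pickle.dump(x,open(n+'9.pkl','wb'))
o=get_obs(); h,M=heading(o); pt=np.array(o['tcp_pos'])+[0,0,.005]
print('tip pred',pt-.0845*M[:,0])
u,v=proj(d,(.54,.209,.05)).astype(int); a=cv2.resize(d['pixels'][v-30:v+30,u-35:u+65,::-1],None,fx=8,fy=8,interpolation=2); print(u,v)
u,v=proj(t,(.56,.207,.03)).astype(int); b=cv2.resize(t['pixels'][v-15:v+15,u-20:u+20,::-1],None,fx=4,fy=4,interpolation=2); print(u,v)
a[-120:,-160:]=b
cv2.imwrite('pics/s9.png',a)
E
```

```text
now [0.477  0.2186 0.0619] head 173.49 tilt [-0.  0. -1.] w 0.0239 F [0.1 0.6 0.3] gf 5.7 t 14.33
row [-0.0017 -0.0068  0.1095] turn 0.0021
tip pred [0.56092842 0.20899854 0.06687679]
321 234
180 204
```

View pics/s9.png

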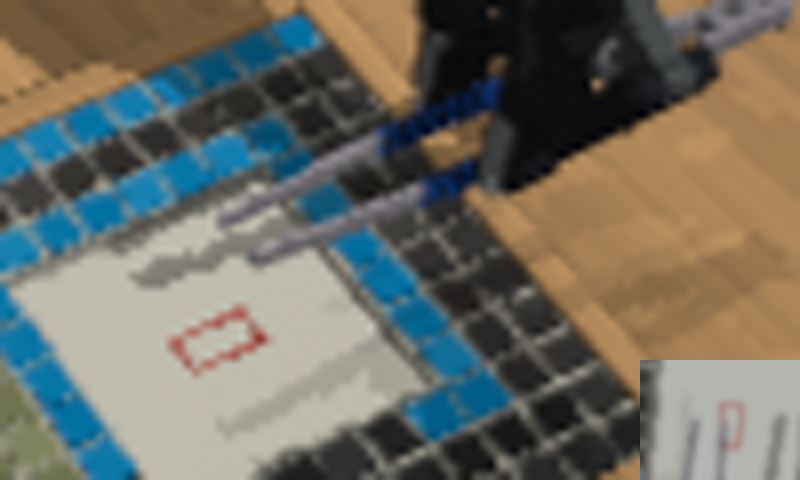

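```bash
python3 - <<'E'
from h import *; import pickle
d=pickle.load(open('scene9.pkl','rb')); t=pickle.load(open('top9.pkl','rb'))
S=lambda p:np.array(p)/8+[321-35-.44,234-30-.44]; T=lambda p:(np.array(p)-[640,360])/4+[180-20-.4,204-15-.4]
for a,b in [((222,215),(694,419)),((255,258),(722,420))]: print(tri([ray(d,*S(a)),ray(t,*T(b))]).round(4), atz(d,*S(a),.067)[:2].round(4),atz(t,*T(b),.067)[:2].round(4))
print('outl',tri([ray(d,*S((219,341))),ray(t,*T((732,425)))]))
# project predicted tip and heel into scene
o=get_obs(); h,M=heading(o); p=np.array(o['tcp_pos'])
for dz in (.003,.005,.007):
    q=p+[0,0,dz]-.0845*M[:,0]; print(dz,[ ((proj(d,q+s*.0075*M[:,1])-[321-35-.44,234-30-.44])*8).round(0) for s in (-1,1)])
E
```

```text
[0.5659 0.2104 0.0849] [0.5596 0.1982] [0.5626 0.2174]
[0.5587 0.2069 0.0555] [0.5617 0.2154] [0.5618 0.2017]
outl [0.56013702 0.20608565 0.01375906]
0.003 [array([227., 228.]), array([256., 265.])]
0.005 [array([228., 224.]), array([257., 261.])]
0.007 [array([229., 220.]), array([258., 257.])]
```

```bash
python3 - <<'E'
from h import *; import pickle
d=pickle.load(open('w1.pkl','rb'))
for p in [(338,32),(466,32),(345,415),(448,415)]: print('plank',atz(d,p[0]/1.5,p[1]/1.5,.014).round(3))
plan([((.477,.2186,.14),173.5),((.57,.07,.14),188),((.65,-.08,.14),204),((.682,-.141,.06),215)])
E
```

```text
plank [ 0.7   -0.198  0.014]
plank [ 0.69  -0.274  0.014]
plank [ 0.438 -0.16   0.014]
plank [ 0.428 -0.24   0.014]
now [0.477  0.2186 0.0619] head 173.49 tilt [-1.e-04  0.e+00 -1.e+00] w 0.0236 F [-0.7 -0.  -0.9] gf 5.7 t 14.48
row [-1.000e-04  1.000e-04 -3.906e-01] turn -0.0001
row [-0.5461 -0.6856  0.    ] turn -0.1611
row [-0.2917 -0.7984  0.    ] turn -0.1778
row [-0.0221 -0.3437  0.4   ] turn -0.1222
```

Call:
play_rows:
  commands:
    - [[0.7,0,0,0,0],[0.7,0,0,0,0],[0.7,0,0,-0.1,0],[0.7,0,0,-0.25,0],[0.7,0,0,-0.39,0],[0.7,0,0,-0.39,0],[0.7,0,0,-0.39,0]]
  grip_force: 30

```text
clock: 15.07
tcp_pos: [0.4781, 0.2192, 0.1415]
orientation: [0.178, 3.133, 0.003]
contact_force: [-0.2, -0.8, -0.4]
grip_width: 0.0168
gripper_force: 29.4
```

Call:
play_rows:
  commands:
    - [[0.7,-0.546,-0.686,0,-0.161],[0.7,-0.546,-0.686,0,-0.161],[0.7,-0.546,-0.686,0,-0.161],[0.7,-0.546,-0.686,0,-0.161],[0.7,-0.546,-0.686,0,-0.161],[0.7,-0.546,-0.686,0,-0.161]]

```text
clock: 15.57
tcp_pos: [0.5712, 0.0639, 0.1385]
orientation: [0.206, -3.134, 0.004]
contact_force: [0.2, 0.5, -0.5]
grip_width: 0.0167
gripper_force: 29.5
```

Call:
play_rows:
  commands:
    - [[0.7,-0.29,-0.8,0,-0.178],[0.7,-0.29,-0.8,0,-0.178],[0.7,-0.29,-0.8,0,-0.178],[0.7,-0.29,-0.8,0,-0.178],[0.7,-0.29,-0.8,0,-0.178],[0.7,-0.29,-0.8,0,-0.178]]

```text
clock: 16.07
tcp_pos: [0.6493, -0.084, 0.1382]
orientation: [0.644, -3.073, 0.001]
contact_force: [-0.2, 0.8, -0.6]
grip_width: 0.0169
gripper_force: 29.5
```

Call:
play_rows:
  commands:
    - [[0.7,-0.02,-0.345,0,-0.122],[0.7,-0.02,-0.345,0,-0.122],[0.7,-0.02,-0.345,0.1,-0.122],[0.7,-0.02,-0.345,0.25,-0.122],[0.7,-0.02,-0.345,0.4,-0.122],[0.7,-0.02,-0.345,0.5,-0.122],[0.7,-0.02,-0.345,0.5,-0.122],[0.7,-0.02,-0.345,0.5,-0.122],[0.7,-0.02,-0.345,0.5,-0.122]]

```text
clock: 16.82
tcp_pos: [0.6821, -0.1405, 0.0409]
orientation: [-0.946, 2.994, 0.0]
contact_force: [0.5, -0.2, -0.1]
grip_width: 0.0173
gripper_force: 29.6
```

```bash
python3 - <<'E'
from h import *
plan([((.682,-.141,.02),215),((.682,-.141,.0095),215)])
o=get_obs(); h,M=heading(o); p=np.array(o['tcp_pos']); print('heel',p+.1*M[:,0],'tip',p-.085*M[:,0],'j7',o['joints'][6])
d=cam('wrist'); save(d,'w10')
E
```

```text
now [ 0.6821 -0.1405  0.0409] head -144.94 tilt [ 1.2e-03  5.0e-04 -1.0e+00] w 0.0173 F [ 0.5 -0.2 -0.1] gf 29.6 t 16.82
row [ 0.0017 -0.0017  0.1046] turn -3.9993
row [0.     0.     0.0525] turn 0.0
heel [ 0.60022023 -0.19797478  0.04080083] tip [ 0.75164987 -0.09170151  0.04103978] j7 2.273791139097859
```

Now press the heel gently on the plank to pitch the tips slightly down.

Call:
play_rows:
  commands:
    - [[0.7,0,0,0.05,0],[0.7,0,0,0.1,0],[0.7,0,0,0.11,0],[0.7,0,0,0.11,0],[0.7,0,0,0.11,0]]

```text
clock: 17.28
tcp_pos: [0.6811, -0.142, 0.0176]
orientation: [0.944, -2.996, -0.0]
contact_force: [0.8, -0.7, -0.7]
grip_width: 0.0165
gripper_force: 29.5
```

Call:
play_rows:
  commands:
    - [[0.7,0,0,0.01,0],[0.7,0,0,0.02,0],[0.7,0,0,0.02,0],[0.7,0,0,0.02,0]]

```text
clock: 17.62
tcp_pos: [0.6816, -0.1419, 0.0141]
orientation: [-0.944, 2.996, -0.0]
contact_force: [-1.1, 0.2, 0.6]
grip_width: 0.0166
gripper_force: 29.7
```

Call:
play_rows:
  commands:
    - [[0.7,0,0,0.01,0],[0.7,0,0,0.02,0],[0.7,0,0,0.02,0],[0.7,0,0,0.02,0]]

```text
clock: 17.95
tcp_pos: [0.6817, -0.1417, 0.0101]
orientation: [-0.944, 2.996, -0.0]
contact_force: [1.7, 0.4, 1.2]
grip_width: 0.0166
gripper_force: 29.8
```

Call:
play_rows:
  commands:
    - [[0.7,0,0,0.005,0],[0.7,0,0,0.005,0],[0.7,0,0,0.005,0]]

```text
clock: 18.2
tcp_pos: [0.6817, -0.1417, 0.0091]
orientation: [-0.944, 2.996, -0.0]
contact_force: [1.1, 0.9, 2.7]
grip_width: 0.0171
gripper_force: 29.8
```

```bash
python3 - <<'E'
from h import *; import pickle
plan([])
o=get_obs(); print('moment',np.round(o['moment'],3))
w=cam('wrist'); d=cam('scene'); o=get_obs(); h,M=heading(o); p=np.array(o['tcp_pos'])
save(w,'w11')
def S(x): u,v=x; return x
for n in (('scene',d),('wrist',w)): n[1].pop('shot'); pickle.dump(n[1],open(n[0]+'11.pkl','wb'))
for dz in (0,.005): print(proj(d,p+[0,0,dz]-.085*M[:,0]))
# tip: brightest steel pixels near pred
x,y=proj(d,p+[0,0,.003]-.085*M[:,0]).astype(int); g=cv2.cvtColor(d['pixels'],cv2.COLOR_RGB2HSV)[y-10:y+10,x-12:x+12]
print(x,y); print(g[...,1])
E
```

```text
now [ 0.6817 -0.1417  0.0091] head -145.01 tilt [ 7.e-04  1.e-04 -1.e+00] w 0.0171 F [1.1 0.9 2.7] gf 29.8 t 18.2
moment [ 0.073 -0.204 -0.012]
[185.17669577 203.65780537]
[184.91955889 202.41595443]
185 202
[[123 123 123 123 124 125 124 125 123 124 125 125 127 125 125 124  48  11
   11 111  50  11  11  85]
 [124 124 123 124 124 124 123 126 124 125 128 124 125 126 124 124  15  12
   54  67  16  11  57 113]
 [124 123 123 124 124 124 124 125 124 124 125 124 126 124 125 100  11  11
   70  16  11  17 109 122]
 [125 124 124 125 125 124 124 123 124 124 124 124 126 124 123  45  10  38
   30  10   8 102 123 123]
 [125 124 124 124 124 123 123 124 125 123 125 125 125 126 103  16  19  51
   13  11  79 120 126 127]
 [123 124 126 124 124 122 125 125 125 125 123 123 123 123  48  13  62  15
   10  76 117 126 125 125]
 [122 124 125 126 126 124 124 125 124 126 124 125 123 104  18  13  11   7
   51 114 126 126 123 125]
 [123 125 124 125 125 125 125 126 125 124 124 125 105  24  11  11  12  25
  106 124 126 125 125 125]
 [123 124 122 124 124 125 125 123 124 125 124 126 100  14   9  13   8  77
  119 124 
[... 428 characters left out ...]
25 125 123 125 124 124 125 124 124 122 121 116  96 117 124 123 125
  124 126 124 125 124 126]
 [125 123 123 126 123 124 123 122 124 123 121 122 124 121 123 125 126 126
  126 124 126 125 127 124]
 [126 124 124 124 125 125 124 123 125 127 124 123 123 124 125 123 124 124
  123 124 125 125 126 124]
 [123 124 123 123 124 123 124 123 124 126 125 124 124 125 125 125 125 122
  123 124 124 126 126 127]
 [124 125 124 123 123 124 123 125 124 124 125 125 125 123 125 122 123 123
  123 123 125 124 124 126]
 [124 124 123 123 125 124 125 125 125 122 123 124 124 124 124 122 124 124
  123 124 124 124 125 124]
 [123 124 125 124 124 124 124 125 124 124 124 124 125 126 123 123 122 123
  121 123 123 125 124 126]]
```

```bash
python3 - <<'E'
from h import *
plan([((.682,-.141,.14),-145.0),((.61,-.01,.14),-158),((.53,.11,.14),-173),((.4765,.2171,.06),-186.6)])
E
```

```text
now [ 0.6817 -0.1417  0.0091] head -145.01 tilt [ 7.e-04  1.e-04 -1.e+00] w 0.0167 F [1.9 1.3 2.1] gf 29.8 t 18.3
row [-0.0034  0.0021 -0.6546] turn -0.0001
row [-0.0808  0.743   0.    ] turn 0.1444
row [0.1461 0.7062 0.    ] turn 0.1667
row [0.2002 0.5641 0.4   ] turn 0.1511
```

Call:
play_rows:
  commands:
    - [[0.7,0,0,-0.05,0],[0.7,0,0,-0.2,0],[0.7,0,0,-0.4,0],[0.7,0,0,-0.6,0],[0.7,0,0,-0.65,0],[0.7,0,0,-0.65,0]]

```text
clock: 18.8
tcp_pos: [0.6835, -0.1428, 0.144]
orientation: [-0.941, 2.991, -0.005]
contact_force: [1.2, -1.1, -0.6]
grip_width: 0.0167
gripper_force: 29.4
```

Call:
play_rows:
  commands:
    - [[0.7,-0.08,0.743,0,0.144],[0.7,-0.08,0.743,0,0.144],[0.7,-0.08,0.743,0,0.144],[0.7,-0.08,0.743,0,0.144],[0.7,-0.08,0.743,0,0.144],[0.7,-0.08,0.743,0,0.144]]

```text
clock: 19.3
tcp_pos: [0.6075, -0.0093, 0.1377]
orientation: [0.605, -3.08, -0.001]
contact_force: [0.3, -1.0, 0.6]
grip_width: 0.0166
gripper_force: 29.5
```

Call:
play_rows:
  commands:
    - [[0.7,0.146,0.706,0,0.167],[0.7,0.146,0.706,0,0.167],[0.7,0.146,0.706,0,0.167],[0.7,0.146,0.706,0,0.167],[0.7,0.146,0.706,0,0.167],[0.7,0.146,0.706,0,0.167]]

```text
clock: 19.8
tcp_pos: [0.5291, 0.1084, 0.1384]
orientation: [0.192, -3.135, 0.001]
contact_force: [0.2, -1.3, -0.4]
grip_width: 0.0167
gripper_force: 29.5
```

Call:
play_rows:
  commands:
    - [[0.7,0.2,0.564,0,0.151],[0.7,0.2,0.564,0,0.151],[0.7,0.2,0.564,0.1,0.151],[0.7,0.2,0.564,0.2,0.151],[0.7,0.2,0.564,0.3,0.151],[0.65,0.2,0.564,0.4,0.151],[0.6,0.2,0.564,0.4,0.151],[0.5,0.2,0.564,0.4,0.151],[0.44,0.2,0.564,0.4,0.151],[0.44,0.2,0.564,0.4,0.151],[0.44,0.2,0.564,0.4,0.151],[0.44,0.2,0.564,0.4,0.151]]

```text
clock: 20.8
tcp_pos: [0.4766, 0.2161, 0.0598]
orientation: [0.182, 3.135, 0.001]
contact_force: [-0.0, -0.0, -0.1]
grip_width: 0.024
gripper_force: 5.7
```

```bash
cat >> h.py <<'E'
def tipspx(d,P,r=14,sat=45):
    x,y=proj(d,P).astype(int); return x,y
E
python3 - <<'E'
from h import *; import pickle
plan([((.4765,.2171,.03),173.4)])
t=cam('top'); d=cam('scene'); o=get_obs(); h,M=heading(o); p=np.array(o['tcp_pos'])
for n in (('scene',d),('top',t)): n[1].pop('shot'); pickle.dump(n[1],open(n[0]+'12.pkl','wb'))
print('tip pred',p-.0845*M[:,0])
for dz in (0,.005): print([proj(c,p+[0,0,dz]-.0845*M[:,0]+s*.0075*M[:,1]).round(1) for c in (d,t) for s in (-1,1)])
u,v=proj(d,(.552,.209,.045)).astype(int); a=cv2.resize(d['pixels'][v-25:v+35,u-40:u+35,::-1],None,fx=8,fy=8,interpolation=2); print(u,v)
u,v=proj(t,(.555,.207,.03)).astype(int); b=cv2.resize(t['pixels'][v-20:v+20,u-12:u+12,::-1],None,fx=8,fy=8,interpolation=2); print(u,v,a.shape,b.shape)
c=np.zeros((480,792,3),np.uint8); c[:,:600]=a; c[:320,600:]=b
cv2.imwrite('pics/s12.png',c)
E
```

```text
now [0.4766 0.2161 0.0598] head 173.37 tilt [ 1.5e-03  9.0e-04 -1.0e+00] w 0.024 F [-0.  -0.  -0.1] gf 5.7 t 20.8
row [0.0009 0.0049 0.1492] turn -0.0003
tip pred [0.56010504 0.20646122 0.0595793 ]
[array([313.3, 232.5]), array([316.9, 237.2]), array([181.9, 204.8]), array([175.3, 204.1])]
[array([313.5, 231.2]), array([317.1, 235.9]), array([181.5, 204.8]), array([174.9, 204.1])]
317 237
180 206 (480, 600, 3) (320, 192, 3)
```

Call:
play_rows:
  commands:
    - [[0.44,0.001,0.004,0.05,0],[0.44,0.001,0.004,0.1,0],[0.44,0.001,0.004,0.145,0],[0.44,0.001,0.004,0.145,0],[0.44,0.001,0.004,0.145,0],[0.44,0.001,0.004,0.145,0]]

```text
clock: 21.4
tcp_pos: [0.4756, 0.2168, 0.0296]
orientation: [-0.181, -3.136, 0.001]
contact_force: [0.5, 0.6, -0.5]
grip_width: 0.0238
gripper_force: 5.7
```

```bash
python3 - <<'E'
from h import *; import pickle
plan([((.4765,.2171,.0235),173.4)])
t=cam('top'); d=cam('scene'); o=get_obs(); h,M=heading(o); p=np.array(o['tcp_pos'])
for n in (('scene',d),('top',t)): n[1].pop('shot'); pickle.dump(n[1],open(n[0]+'13.pkl','wb'))
print('tip pred',p-.0845*M[:,0])
for dz in (0,.005): print([proj(c,p+[0,0,dz]-.0845*M[:,0]+s*.0075*M[:,1]).round(1) for c in (d,t) for s in (-1,1)])
u,v=proj(d,(.545,.209,.025)).astype(int); a=cv2.resize(d['pixels'][v-30:v+30,u-40:u+35,::-1],None,fx=8,fy=8,interpolation=2); print(u,v)
u,v=proj(t,(.555,.207,.03)).astype(int); b=cv2.resize(t['pixels'][v-20:v+20,u-12:u+12,::-1],None,fx=8,fy=8,interpolation=2); print(u,v,a.shape,b.shape)
c=np.zeros((480,792,3),np.uint8); c[:,:600]=a; c[:320,600:]=b
cv2.imwrite('pics/s13.png',c)
E
```

```text
now [0.4756 0.2168 0.0296] head 173.4 tilt [-6.e-04 -4.e-04 -1.e+00] w 0.0238 F [ 0.5  0.6 -0.5] gf 5.7 t 21.4
row [-0.0044  0.0022  0.0303] turn -0.0
tip pred [0.55988382 0.2072675  0.03011406]
[array([312.3, 240.2]), array([315.8, 244.8]), array([184. , 205.1]), array([177.6, 204.5])]
[array([312.5, 239. ]), array([316. , 243.6]), array([183.6, 205.1]), array([177.2, 204.5])]
319 241
180 206 (480, 600, 3) (320, 192, 3)
```

View pics/s13.png

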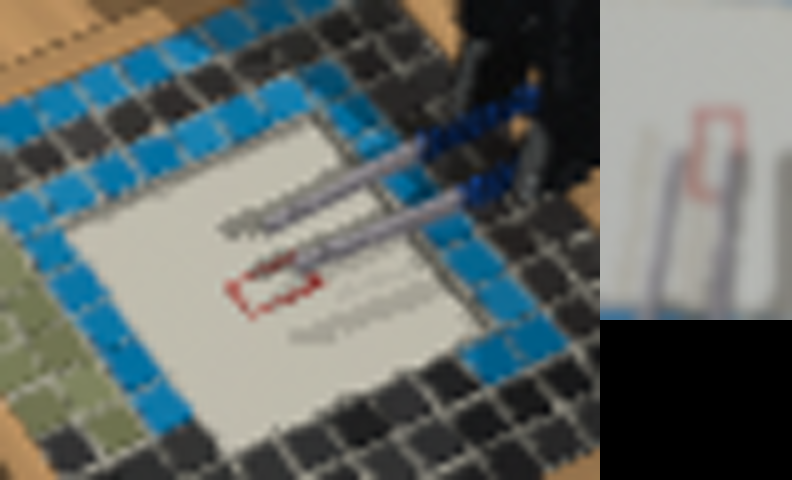

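```bash
python3 - <<'E'
from h import *; import pickle
w=cam('wrist'); save(w,'w14')
W={'w4':pickle.load(open('w4.pkl','rb'))['pixels'],'w6':pickle.load(open('w6.pkl','rb'))['pixels'],'w8':pickle.load(open('wrist8.pkl','rb'))['pixels'],'w9':pickle.load(open('wrist9.pkl','rb'))['pixels'],
'w11':cv2.imread('pics/w11.png')[:,:,::-1],'w14':w['pixels']}
for k,p in W.items():
    h=cv2.cvtColor(np.ascontiguousarray(p),cv2.COLOR_RGB2HSV).astype(int)
    m=((h[...,1]<60)&(h[...,2]>60))[0:110,225:290]
    print(k,'width by row', {r:(int(np.nonzero(m[r])[0].min()+225),int(np.nonzero(m[r])[0].max()+225)) for r in (15,25,60,75) if m[r].any()}, 'col', np.round(cv2.GaussianBlur(np.ascontiguousarray(p),(3,3),0)[[2,4,6,8,10,12],257].mean(1)), )
    # dark holes on heel
    g=cv2.cvtColor(np.ascontiguousarray(p),cv2.COLOR_RGB2GRAY)[0:95,243:272]
    n,l,st,ce=cv2.connectedComponentsWithStats((g<60).astype(np.uint8)); print('  holes',[(ce[i].round(1)+[243,0],st[i,4]) for i in range(1,n) if 15<st[i,4]<400])
E
```

```text
w4 width by row {15: (225, 289), 25: (225, 289), 60: (237, 289), 75: (243, 270)} col [166. 165. 140. 101. 116. 120.]
  holes [(array([256.5,  29.1]), np.int32(108)), (array([256.5,  60.5]), np.int32(93)), (array([254.5,  87.5]), np.int32(59))]
w6 width by row {15: (244, 271), 25: (244, 271), 60: (225, 287), 75: (226, 287)} col [111. 107.  91.  96. 102. 105.]
  holes [(array([257.2,  28.5]), np.int32(118)), (array([243.8,  58.8]), np.int32(17)), (array([257.3,  60.2]), np.int32(101)), (array([257.6,  83.5]), np.int32(41))]
w8 width by row {15: (244, 271), 25: (244, 271), 60: (245, 270), 75: (245, 270)} col [120. 117. 101. 102. 111. 112.]
  holes [(array([257.2,  28.5]), np.int32(114)), (array([257.4,  60.2]), np.int32(97)), (array([257.9,  83.4]), np.int32(28))]
w9 width by row {15: (244, 271), 25: (244, 271), 60: (245, 271), 75: (245, 271)} col [118. 115.  94. 102. 109. 110.]
  holes [(array([257.5,  28.8]), np.int32(110)), (array([257.4,  60.5]), np.int32(100)), (array([257.5,  83.5]), np.int32(26))]
w11 width by row {15: (242, 272), 25: (242, 272), 60: (243, 271), 75: (244, 271)} col [114. 125. 128. 128. 128. 129.]
  holes [(array([256.9,  24.5]), np.int32(120)), (array([257.1,  58.5]), np.int32(104)), (array([257.5,  88.5]), np.int32(168))]
w14 width by row {15: (244, 271), 25: (244, 271), 60: (244, 271), 75: (245, 271)} col [116. 104. 109. 115. 115. 115.]
  holes [(array([257.5,  26.9]), np.int32(115)), (array([257.5,  59.7]), np.int32(100)), (array([257. ,  82.8]), np.int32(18))]
```

```bash
python3 - <<'E'
from h import *; import pickle
from scipy.optimize import least_squares
w=cam('wrist'); H=np.array(w['hand_eye']); f,cx,cy=w['f'],w['cx'],w['cy']
Hi=np.linalg.inv(H)
def row(x,z):  # tool coords (z down along tool => height above TCP = -z)
    p=Hi@[x,0,-z,1]; return cy-f*p[1]/-p[2]
obs={'w4':(29.1,60.5),'w6':(28.5,60.2),'w9':(28.8,60.5),'w11':(24.5,58.5),'w14':(26.9,59.7)}
dz=.005
X=[least_squares(lambda q:row(q[0],dz+.006)-r,[.1]).x[0] for r in obs['w4']]; print('x holes',X)
for k,o in obs.items():
    F=lambda q:[row(x*np.cos(q[0])+q[1]-.006*np.sin(q[0]),dz+x*np.sin(q[0])+.006*np.cos(q[0]))-r for x,r in zip(X,o)]
    s=least_squares(F,[0,0]); s0=least_squares(lambda q:F([q[0],0]),[0]); print(k,'pitch deg',np.degrees(s.x[0]).round(2),'dx mm',(s.x[1]*1e3).round(2),' pitch only',np.degrees(s0.x[0]).round(2))
E
```

```text
x holes [np.float64(0.10402173597809666), np.float64(0.09218420205779193)]
w4 pitch deg 0.0 dx mm 0.0  pitch only 0.0
w6 pitch deg 0.53 dx mm 0.05  pitch only 0.7
w9 pitch deg 0.56 dx mm -0.07  pitch only 0.29
w11 pitch deg 4.5 dx mm 0.39  pitch only 6.22
w14 pitch deg 2.49 dx mm 0.04  pitch only 2.67
```

```bash
python3 - <<'E'
from h import *; import pickle
t=pickle.load(open('top13.pkl','rb')); d=pickle.load(open('scene13.pkl','rb'))
P=lambda p:np.array([(p[0]-600)/8+168-.44,p[1]/8+186-.44])
for n,p,z in [('tipL',(683,152),.032),('tipR',(740,150),.032),('out',(715.5,150),.014),('lineL@row150',(692.5,150),.014),('lineR',(738.5,150),.014)]: print(n,atz(t,*P(p),z).round(4))
S=lambda p:np.array(p)/8+[319-40-.44,241-30-.44]
for n,p,z in [('tip-y',(266,221),.032),('tip+y',(300,263),.032),('out',(275,280),.014)]: print(n,atz(d,*S(p),z).round(4))
# outline by red fit in scene & top at the start frames (unobstructed)
t8=pickle.load(open('top9.pkl','rb')); print(outline(pickle.load(open('scene9.pkl','rb')))[0])
# row profile in top across tips, R-G and gray
g=t['pixels'].astype(int)
for r in (206,208,210): print(r,g[r,172:190].mean(1).round().astype(int))
plan([((.4765,.2171,.0233),173.4)])
E
```

```text
tipL [0.5606 0.2135 0.032 ]
tipR [0.5609 0.197  0.032 ]
out [0.5614 0.2075 0.014 ]
lineL@row150 [0.5615 0.2143 0.014 ]
lineR [0.5613 0.2007 0.014 ]
tip-y [0.5573 0.1955 0.032 ]
tip+y [0.5588 0.213  0.032 ]
out [0.5591 0.2048 0.014 ]
[0.56047909 0.2061108  0.014     ]
206 [170 168 170 170 159 141 134 136 147 163 169 156 128 117 142 169 177 167]
208 [168 167 169 165 145 135 140 138 148 161 164 148 125 121 143 170 177 164]
210 [170 170 173 162 139 137 152 149 143 145 143 130 119 131 156 174 177 164]
now [0.476  0.217  0.0302] head 173.39 tilt [ 6.e-04  4.e-04 -1.e+00] w 0.0238 F [0.3 0.9 0.2] gf 5.7 t 21.6
row [-0.0024  0.0007  0.0346] turn -0.0001
```

```bash
python3 - <<'E'
from h import *; import pickle
def prof(t,p,h,dz,rows=(3,9)):
    _,M=fr(p,h); tip=np.array(p)+[0,0,dz]-.0845*M[:,0]
    c=proj(t,tip); print('pred tip px',c.round(2))
    big=cv2.GaussianBlur(t['pixels'],(3,3),0).astype(int)
    for r in range(int(c[1])-3,int(c[1])+9,2):
        L=big[r,int(c[0])-11:int(c[0])+12]; print(r,' '.join(map(str,(L.sum(1)//3).tolist())),'| start',int(c[0])-11)
t9=pickle.load(open('top9.pkl','rb')); prof(t9,(.477,.2186,.0619),173.49,.006)
t13=pickle.load(open('top13.pkl','rb')); prof(t13,(.476,.2169,.030),173.4,.002)
for t in (t9,t13): print('outline proj',[proj(t,(.5611,.2073+s,.014)).round(1) for s in (-.006,0,.006)])
E
```

```text
pred tip px [176.75 204.03]
201 156 173 178 177 174 169 167 170 174 177 179 179 178 173 163 156 160 166 166 160 159 167 176 | start 165
203 163 174 178 178 174 169 165 162 162 166 173 178 178 174 164 157 162 172 173 165 160 167 176 | start 165
205 171 177 179 177 174 168 160 150 143 150 166 176 178 173 161 149 151 163 168 162 159 167 176 | start 165
207 173 178 179 178 174 166 155 141 138 151 169 177 177 170 155 144 147 160 164 159 160 170 177 | start 165
209 173 178 179 178 173 165 150 137 139 158 173 178 176 166 148 134 138 151 155 155 162 172 178 | start 165
211 174 178 178 176 171 162 149 140 146 163 176 179 177 167 151 139 142 154 161 165 171 177 179 | start 165
pred tip px [180.67 204.78]
201 180 179 179 177 176 175 177 178 178 174 163 155 159 166 166 160 159 168 176 179 179 179 179 | start 169
203 179 179 178 174 170 170 172 174 174 169 159 154 161 170 170 161 156 164 174 179 178 176 174 | start 169
205 179 178 176 173 169 169 168 163 154 146 143 148 160 166 158 140 134 147 167 175 170 157 146 | start 169
207 179 178 174 170 168 168 164 152 141 136 139 148 160 162 149 131 127 143 164 172 162 143 132 | start 169
209 179 178 174 170 169 168 159 144 139 141 143 145 150 149 138 127 130 148 167 172 161 142 131 | start 169
211 179 178 175 171 170 168 158 145 145 155 158 155 153 146 133 127 140 160 173 174 161 143 134 | start 169
outline proj [array([184.6, 204.4]), array([182.1, 204.4]), array([179.5, 204.5])]
outline proj [array([184.6, 204.4]), array([182.1, 204.4]), array([179.5, 204.5])]
```

Call:
play_rows:
  commands:
    - [[0.44,0,-0.001,0.01,0],[0.44,0,-0.001,0.02,0],[0.44,0,-0.001,0.03,0],[0.44,0,-0.001,0.034,0],[0.44,0,-0.001,0.034,0],[0.44,0,-0.001,0.034,0],[0.44,0,-0.001,0.034,0],[0.44,0,-0.001,0.034,0]]

```text
clock: 22.27
tcp_pos: [0.4757, 0.2167, 0.0232]
orientation: [0.181, 3.136, 0.0]
contact_force: [0.4, 0.5, -0.2]
grip_width: 0.0239
gripper_force: 5.7
```

```bash
python3 - <<'E'
from h import *
plan([]); w=cam('wrist'); t=cam('top'); o=get_obs(); h,M=heading(o); print('tip',np.array(o['tcp_pos'])-.0845*M[:,0],h)
g=cv2.cvtColor(w['pixels'],cv2.COLOR_RGB2GRAY)[0:95,243:272]
n,l,st,ce=cv2.connectedComponentsWithStats((g<60).astype(np.uint8)); print('  holes',[(ce[i].round(1)+[243,0],st[i,4]) for i in range(1,n) if 15<st[i,4]<400])
b=cv2.GaussianBlur(t['pixels'],(3,3),0).astype(int)
for r in (203,207,211,213,215): print(r,*(b[r,172:192].sum(1)//3))
d=cam('scene'); p=np.array(o['tcp_pos'])
x,y=proj(d,p+[0,0,.002]-.0845*M[:,0]).astype(int); print(proj(d,p+[0,0,.002]-.0845*M[:,0]).round(1)); print(get_obs()['contact_force'],get_obs()['grip_width'])
E
```

```text
now [0.4757 0.2167 0.0232] head 173.4 tilt [ 1.e-04  1.e-04 -1.e+00] w 0.0239 F [ 0.4  0.5 -0.2] gf 5.7 t 22.27
tip [0.55964215 0.20701999 0.02314977] 173.4009389115263
  holes [(array([257.4,  27. ]), np.int32(115)), (array([257.4,  59.5]), np.int32(103)), (array([257.3,  82.8]), np.int32(17))]
203 178 176 173 171 172 172 168 160 155 159 165 164 160 159 168 176 177 174 173 174
207 175 170 166 163 154 140 131 135 143 139 127 121 130 146 164 169 158 141 135 147
211 174 170 165 159 150 146 152 157 145 123 109 113 127 145 159 158 143 134 144 162
213 172 168 164 156 147 149 162 169 155 131 117 122 135 151 163 158 143 136 147 166
215 170 166 162 154 146 150 164 165 149 127 119 126 139 155 165 160 143 136 147 166
[313.8 243.6]
[-0.02771335 -0.15679361 -0.76147361] 0.023834564024200443
```

Call:
play_rows:
  commands:
    - [[0.44,-0.002,-0.001,0,0],[0.44,-0.005,-0.003,0,0],[0.44,-0.005,-0.003,0,0],[0.44,-0.005,-0.003,0,0],[0.44,-0.005,-0.003,0,0],[0.44,-0.005,-0.003,0,0],[0.44,-0.005,-0.003,0,0],[0.44,-0.005,-0.003,0,0],[0.44,-0.005,-0.003,0,0],[0.44,-0.005,-0.003,0,0]]

```text
clock: 23.25
tcp_pos: [0.4766, 0.216, 0.0231]
orientation: [-0.181, -3.136, -0.0]
contact_force: [0.1, 0.0, -0.5]
grip_width: 0.0241
gripper_force: 5.7
```

```bash
python3 - <<'E'
from h import *
plan([]); print(r.hand_in())
E
```

```text
now [0.4766 0.216  0.0231] head 173.4 tilt [-0.  0. -1.] w 0.0241 F [ 0.1  0.  -0.5] gf 5.7 t 23.25
the job is handed in; nothing more can be done
None
```

I pulled the tweezers from the guard and handed the job in holding them over the red outline: grip width 24.1 mm (about a 12 mm tip gap), tips within about 1 mm of the lines and roughly 8–11 mm off the bed by estimate, with no contact force on the panel and no verdict returned; on the way I pressed the heel lightly on the stand's plank to pitch the tips down.

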